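# Zero the calibration dock and hold a keyed sensor head pressed home in it

### The arm

A 6-joint arm with a two-finger parallel gripper is mounted at the origin on the work surface. World frame = base frame: x ahead of the robot, y to its left, z up, the work surface at z = 0. Lengths are in m, angles in rad, forces in N, time in s.
With the tool pointing down it reaches from about 0.325 to 0.875 m from the base axis. Payload 4.4 kg.
Tool frame: the origin (TCP) lies at the very end of the fingers, on their centre line; the grasp point (between the pads) lies arm.hold_point_z behind it (arm.hold_point_z is the distance from the TCP to the grasp point, in m); z points along the fingers, y is the line along which they close (so a half turn about z gives the same grasp; the last joint's range is limited). The gripper opens to 85 mm and grips with 20 to 120 N. Pads are 22 mm wide; open, the fingers measure 114 mm over their backs; the gripper's body (76 mm by 85 mm) begins 54 mm behind the grasp point. The pads swing forward as they close: fully open they stand 13 mm farther back than shut.
Start: joints at [-1.329, 0.207, 1.542, -0, 1.393, -0.15], TCP at [0.22, -0.531, 0.231] pointing down, gripper open.
Joint ranges: [-2.73, 2.73], [-0.86, 2.22], [0.23, 2.46], [-1.11, 4.25], [0.08, 2.63], [-2.82, 2.82]. Speed limits (rad/s): [2.79, 2.79, 3.14, 3.14, 3.14, 3.14].

### API

Orientations are given as a rotation vector (axis times angle).
In Python, from workcell import arm gives the robot as it stands.
- The arm moves only by the shell command python3 -m pendant 'ROWS'. ROWS is JSON, a list that holds one entry, the list of rows, each a list of 5 numbers: the opening, from 0 (shut) to 1 (fully open), then the shift along the world's x, y, z in cm, then the turn about the world's z in degrees. In form: [[[gripper, x, y, z, turn], ...]]. A call has 1 to 10 rows; each row is the pose to reach, as a shift and turn from the pose commanded when the call began; what a row does not reach only later rows make up. A row lasts 1/8 s, in which the tool goes at most 62.5 mm and 10.7 degrees, less where a joint would pass 70% of its speed; a pose out of reach is approached as far as the arm can. A call with a gripper value outside its range is refused whole. The fingers move at their own pace and stop on an object; the grip force is fixed at half the most. Time passes only in rows, so rows that repeat a pose let the fingers close. It gives the time, the measured TCP pose, the force, the opening and the grip force at its end, in the units of the state.
- arm.state(): the state, without advancing time (a new reading comes with each control period).
- arm.camera(name): name is "scene" or "side" or "wrist"; returns the picture (420x560x3 uint8, red, green, blue); there is no depth.
- arm.camera_info(name): a dict with "fx", "fy", "cx", "cy" (pixels), "eye" and "attitude" of the camera in the world. Camera axes: x right, y up, looking along -z (the intrinsics and any distortion apply to the point x, -y, -z); pixel columns grow to the right and rows downward; lengths in m; the calibration is good to about 2 mm. A picture is of the moment at which its call begins: read the wrist's pose just before it. camera_info takes no time and is no camera call; for the wrist camera it gives the pose at the moment of the call.
- arm.hand_in(): hands the job in; it is judged then, once.
Trained networks look in the newest picture that a camera, given by its name, has taken for a name from the list of things; names that differ only in an ending like _2 or _b are one class to them, and where a whole thing is asked for, a point or a joint stands for the part that bears it (a point fixed in the world has none). Each returns a list of dicts, best first, with "conf" (0 to 1); they miss things now and then, are a little off and sometimes report something else, mostly with a low value. They report only what shows in the picture. A call takes as long as a camera call. They do not tell look-alikes from the thing itself.
- arm.find_in(camera, label): "location" ([column, row] in pixels, amid what is visible of it).
- arm.regions_of(camera, label): "region" (420x560 bool, what is visible of it) and "location" ([column, row] in pixels, amid what is visible of it).
- arm.spot_point(camera, label): "location" ([column, row] in pixels: a listed point, or the origin of a listed thing).
The state is a dict: "clock": time; "joint_positions": joint angles; "joint_vel": joint speeds; "joint_torque": joint torques, N m; "position": TCP position; "tool_rot": TCP orientation; "force": force on the tool from outside, world axes, zero at the start; "moment": the same for the moment, N m; "opening": opening from 0.0 (shut) to 1.0 (fully open); "grip_force": force on a finger pad.
Only numpy, scipy, OpenCV 4.12 (cv2) and the standard library are available. Lean on these libraries where they do the work, as an engineer would, in place of code of your own. Each camera call takes 0.05 s, during which the arm holds its last target. There are 200 camera calls.

### The job

Zero the calibration dock by pushing its red plunger all the way down to its stop and letting it come back up. Then take the blue-gripped sensor head out of its stand, turn it until the keys on its stem mesh with the cross-shaped socket of the dock, and press it fully home against the spring, its flange flush on the socket's collar. Finish while still holding it pressed down there, since the spring pushes it out if it is let go; leave the meter, mouse and mug alone.

Things in the scene. Friction and masses are not known exactly. Their poses are not given: they have to be found in the camera images.
- head: Loose sensor head, about 0.16 kg, upright in the stand. Steel flange disc 46 mm across, 6 mm thick; on it a blue grip block 36 mm long (its x axis), 18 mm wide (its y axis), 36 mm high, white stripe along x on top, top face 42 mm above the origin. Grip it across the 18 mm. A keyed stem reaches 16 mm down. Origin: centre of the flange's underside; z up.
- stem_tip (a point): Centre of the lower end of the head's brass stem, 16 mm under the head's origin. The stem is a cross: keys along the head's x and y axes, so it fits the socket in any of four quarter turns. Upper 10 mm: 28 mm tip to tip, keys 7 mm thick; next 3 mm: 25 x 5.2 mm; last 3 mm: 22 x 3.5 mm (lead-in).
- stand: Fixed round black stand, 84 mm across at the foot and 72 mm at the top, 45 mm high, with a round 36 mm hole in which the stem hangs, the flange resting on the stand's top, so the head may have any yaw. Origin: centre of its underside.
- dock: Fixed grey calibration dock, housing 160 (x) x 240 (y) x 55 mm high, blue front with a small screen on its -x side. On top: an aluminium collar 46 mm square and 30 mm high around the socket, 60 mm to +y of its centre, and the red plunger, 70 mm to -y. Origin: centre of its underside; may be yawed.
- socket (a point): Centre of the socket's mouth, level with the collar's top face (85 mm above the table); the dock's axes, z up. Dark cross-shaped opening: slots along x and y, 10 mm wide, 31 mm tip to tip. At home the head's origin lies at this point. 10 mm below the mouth the stem meets a spring-loaded carrier and pushes it down 6 mm more.
- carrier (a joint): Travel of the spring contact carrier inside the socket, m: 0 up at rest, grows as it is pushed down, about 0.006 when the flange lies on the collar. Its spring pushes back with about 3 N at first and 8 N at home.
- plunger_top (a point): Centre of the top of the dock's red mushroom plunger, 34 mm across, 93 mm above the table at rest; this point moves down with it.
- plunger (a joint): Travel of the plunger, m: 0 up, 0.012 fully down at its stop; the spring gives 3 N at first and 7 N at the stop and brings it back up when let go.
- meter: Bystander: loose blue and black handheld meter lying on the table, 70 x 170 x 30 mm with a slim 60 mm microphone tube at its +y end. Origin: centre of the body's underside.
- mouse: Bystander: loose black computer mouse, 105 x 60 x 30 mm. Origin: centre of its underside.
- mug: Bystander: loose blue mug, 82 mm across, 92 mm high, handle at its +y. Origin: centre of its underside.
Mind the look-alikes: they are no part of the job. Several things have the shape of the head; the one meant has the colours described above.

How it is judged:
On the way, in this order (a step that is already met when the one before it is completed fails the run):
1. the plunger is pushed down to its stop (within 1.5 mm) (value of joint plunger above 0.0105 m), for 0.1 s.
2. the plunger is back up (within 3 mm) and the head is lifted clear of the stand (over 20 mm above where it rested) (value of joint plunger below 0.003 m and height (world z) of head above 0.065 m), for 0.1 s.
At the end, for the whole second after the job is handed in: Head held home: flange within 2 mm of the collar, origin within 4 mm of the socket point, keys along the slots within 0.15 rad, tilt under 0.08 rad, carrier down over 4 mm, fingers bearing on the head with over 2 N, plunger up within 3 mm (z of head in the frame of socket below 0.002 m and distance between head and socket below 0.004 m and angle between head's own z axis and vertical below 0.08 rad and (angle between the x axis of head and the x axis of socket, either way round below 0.15 rad or angle between the x axis of head and the y axis of socket, either way round below 0.15 rad) and value of joint carrier above 0.004 m and contact force between the fingers and head above 2 N and value of joint plunger below 0.003 m); the arm keeps its last pose, push and grip.
It fails at once if a bystander (meter) is moved more than 20 mm (distance of meter from where it was at the start of the episode above 0.02 m).
It fails at once if a bystander (mouse) is moved more than 20 mm (distance of mouse from where it was at the start of the episode above 0.02 m).
It fails at once if a bystander (mug) is moved more than 20 mm (distance of mug from where it was at the start of the episode above 0.02 m).
It also fails if it takes over 53 s, if anything falls off the work surface, if the arm or the gripper's body presses on something with over 40 N, if the wrist force passes 120 N, or if a joint passes its speed limit or range.

## Working session

There is one attempt and no reset: what is moved stays moved. The work goes in short steps, Python scripts to look and compute and a shell command to move; the robot and the scene stay as the last step left them, time stands still between calls to the robot, and variables do not carry over. Pictures are saved under pics/ and viewed, at most 10 in all, crops included, and the job is handed in when it is done.

```bash
mkdir -p pics; ls; cat > h.py <<'E'
import numpy as np,cv2
from workcell import arm
from scipy.spatial.transform import Rotation as R
def save(n,f): im=arm.camera(n); cv2.imwrite('pics/'+f,im[:,:,::-1]); return im
def rotm(a):
    a=np.array(a,float); return a if a.shape==(3,3) else (R.from_rotvec(a).as_matrix() if a.size==3 else R.from_quat(a).as_matrix())
def onplane(n,px,z,ci=None):
    ci=ci or arm.camera_info(n); A=rotm(ci['attitude']); e=np.array(ci['eye'])
    d=A@np.array([(px[0]-ci['cx'])/ci['fx'],-(px[1]-ci['cy'])/ci['fy'],-1]); return e+d*(z-e[2])/d[2]
def proj(n,p,ci=None):
    ci=ci or arm.camera_info(n); A=rotm(ci['attitude']); q=A.T@(np.array(p)-ci['eye'])
    return np.array([ci['cx']+ci['fx']*q[0]/-q[2], ci['cy']+ci['fy']*q[1]/q[2]])
E
python3 - <<'E'
from h import *
ims=[]
for n in ['scene','side']:
    print(n,arm.camera_info(n))
    save(n,n+'0.png')
    for l,z in [('head',.045),('stem_tip',.03),('stand',0),('dock',0),('socket',.085),('plunger_top',.093),('meter',0),('mouse',0),('mug',0)]:
        for d in arm.spot_point(n,l)[:4]: print(l,round(d['conf'],2),np.round(d['location'],1),np.round(onplane(n,d['location'],z),4))
print(arm.camera_info('wrist'),arm.hold_point_z,arm.state())
E
```

```text
pics
scene {'fx': 412.2338508831717, 'fy': 412.2338508831717, 'cx': 275.2340389378781, 'cy': 217.05751999414264, 'eye': array([ 1.04524421, -0.48640768,  1.28382416]), 'attitude': array([0.51908149, 0.19068074, 0.63612806])}
head 0.73 [164.3 331.2] [ 0.5543 -0.4248  0.045 ]
head 0.67 [269.8 203.8] [0.5263 0.1285 0.045 ]
head 0.65 [292.9 171.3] [0.506  0.2957 0.045 ]
head 0.5 [275.4 183.2] [0.487  0.2125 0.045 ]
stem_tip 0.72 [288.6 172.6] [0.4901 0.2904 0.03  ]
stem_tip 0.53 [249.4 182.3] [0.3999 0.1655 0.03  ]
stem_tip 0.41 [277.4 183.4] [0.4868 0.2247 0.03  ]
stand 0.6 [164.8 330. ] [ 0.535 -0.419  0.   ]
stand 0.56 [277.9 186. ] [0.4823 0.2332 0.    ]
dock 0.83 [239.7 265.6] [ 0.5799 -0.1083  0.    ]
dock 0.61 [277.2 183.5] [0.4731 0.2409 0.    ]
dock 0.35 [247.5 248.2] [ 0.5589 -0.0412  0.    ]
socket 0.57 [247.4 244.7] [ 0.5827 -0.0611  0.085 ]
plunger_top 0.61 [213.5 264.5] [ 0.5451 -0.183   0.093 ]
meter 0.65 [319.6 260.4] [0.785 0.072 0.   ]
mouse 0.83 [166.3 330.3] [ 0.5394 -0.4168  0.    ]
mug 0.67 [329.6 129.2] [0.4783 0.593  0.    ]
side {'fx': 402.56192604748327, 'fy': 4
[... 1240 characters left out ...]
])} 0.0187 {'clock': 1.0, 'joint_positions': array([-1.32848026e+00,  2.06579296e-01,  1.54148314e+00,  1.77688749e-05,
        1.39354786e+00, -1.50518362e-01]), 'joint_vel': array([ 0.00072079, -0.00098407,  0.00032573,  0.00084759, -0.00010149,
        0.00010291]), 'joint_torque': array([-2.33308883e-04, -3.83055460e+01, -2.91982502e+01, -2.16428475e-04,
        7.17774619e-04, -4.51453616e-06]), 'position': array([ 0.22009915, -0.53120445,  0.23130145]), 'tool_rot': array([-3.08116923e+00, -6.13094407e-01, -2.61729161e-05]), 'force': array([-0.36850898,  0.41437406,  0.45767841]), 'moment': array([ 0.03021607,  0.03161054, -0.0038188 ]), 'grip_force': 0.0, 'opening': 1.0043392613646378}
```

```bash
python3 - <<'E'
import cv2,numpy as np
a=cv2.imread('pics/scene0.png');b=cv2.imread('pics/side0.png')
c=[cv2.resize(a[150:300,120:340],(800,545),interpolation=cv2.INTER_CUBIC)]
cv2.imwrite('pics/c1.png',c[0])
cv2.imwrite('pics/c2.png',cv2.resize(b[150:310,220:420],(750,600),interpolation=cv2.INTER_CUBIC))
E
```

```text
(no output)
```

View pics/scene0.png

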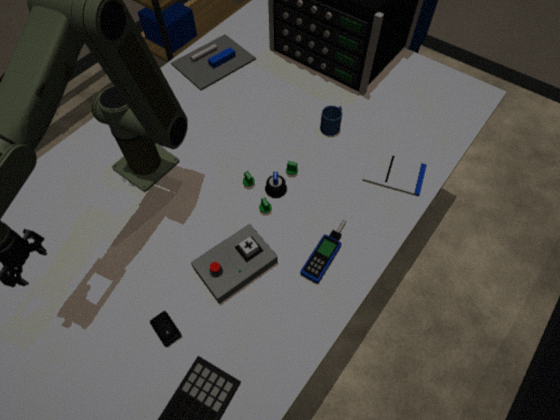

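View pics/c2.png

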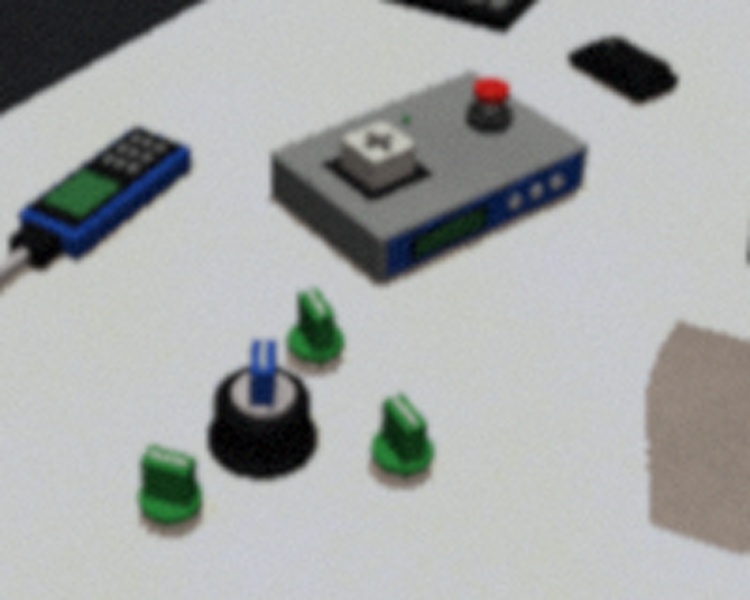

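Scene picture: blue-gripped head in the black stand at scene (276,178) (side (290,249)); three green look-alikes at scene (249,179), (265,205), (292,168). Only the blue one has the described colours and a stand. Red plunger is at (215,268), and the dock's socket at (248,245). The enlarged side crop confirms this.

```bash
python3 - <<'E'
from h import *
ci={n:arm.camera_info(n) for n in('scene','side')}
I={n:cv2.imread(f'pics/{n}0.png')[:,:,::-1].astype(int) for n in ci}
def cent(m,box):
    k=np.zeros(m.shape,bool);k[box[1]:box[3],box[0]:box[2]]=1
    y,x=np.nonzero(m&k);return np.array([x.mean(),y.mean()]),len(x)
def tri(pa,pb):
    A=[];b=[]
    for n,p in(('scene',pa),('side',pb)):
        e=np.array(ci[n]['eye']);d=onplane(n,p,0,ci[n])-e;d/=np.linalg.norm(d);P=np.eye(3)-np.outer(d,d);A.append(P);b.append(P@e)
    return np.linalg.lstsq(np.vstack(A),np.hstack(b),rcond=None)[0]
red=lambda i:(i[...,0]>110)&(i[...,1]<70)
blue=lambda i:(i[...,2]>i[...,0]+40)
r=[cent(red(I['scene']),(200,250,230,285)),cent(red(I['side']),(335,160,365,190))]
print(r,tri(r[0][0],r[1][0]),onplane('scene',r[0][0],.089),onplane('side',r[1][0],.089))
h=[cent(blue(I['scene']),(268,168,284,188)),cent(blue(I['side']),(282,235,298,262))]
print(h,tri(h[0][0],h[1][0]))
# dock top corners from the pictures
sc=I['scene']; 
print('sock',tri([247.4,244.7],[320,187.9]))
E
```

```text
[(array([214.20634921, 265.98412698]), 63), (array([350.27272727, 173.63636364]), 33)] [ 0.5500073  -0.18451137  0.09070774] [ 0.54869151 -0.18446092  0.089     ] [ 0.55185675 -0.18631812  0.089     ]
[(array([275.        , 175.67647059]), 34), (array([289.77173913, 248.05434783]), 92)] [0.47940707 0.21928628 0.07766158]
sock [ 0.58313024 -0.05981036  0.08353344]
```

View pics/c1.png

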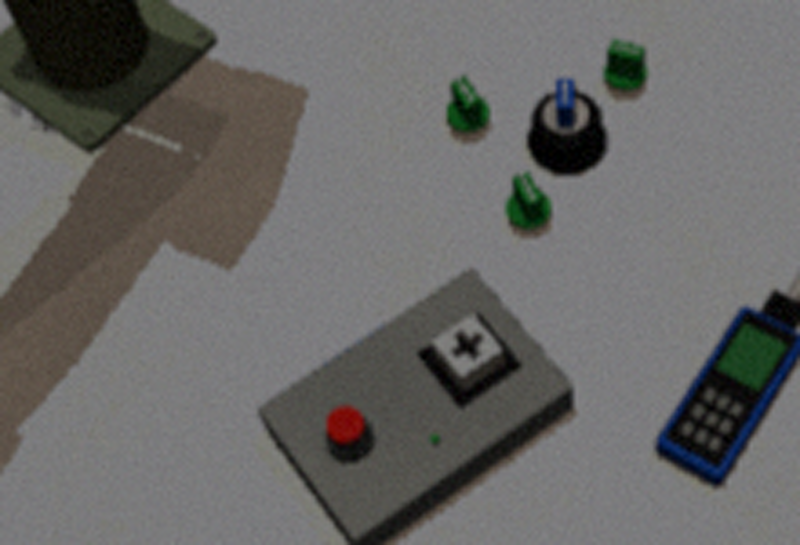

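```bash
python3 -m pendant '[[[0,5,5,0,0],[0,10,10,0,0],[0,14,14,0,0],[0,19,19,0,0],[0,24,24,-3,0],[0,28,28,-6,0],[0,32,33,-9,0],[0,33,34.6,-11,0],[0,33,34.6,-11,0]]]'
python3 - <<'E'
from h import *
save('wrist','w1.png')
ci=arm.camera_info('wrist');s=arm.state();print(s['clock'],s['position'],s['opening'],ci)
for l,z in [('plunger_top',.093),('socket',.085)]:
    for d in arm.spot_point('wrist',l)[:2]: print(l,d['conf'],d['location'],onplane('wrist',d['location'],z,ci))
for n,p in (('tcp',s['position']),('plunger',[.55,-.1845,.093]),('socket',[.583,-.06,.085])): print(n,proj('wrist',p,ci))
E
```

```text
clock: 2.12
position: [0.5493, -0.1811, 0.1178]
tool_rot: [-3.075, -0.62, 0.008]
force: [-0.8, -0.6, 1.2]
opening: -0.001
grip_force: 0.0
2.175 [ 0.54963102 -0.18276387  0.11910338] 0.0006381048121025673 {'fx': 291.03568400887497, 'fy': 291.03568400887497, 'cx': 277.45251352839114, 'cy': 208.38626286293857, 'eye': array([ 0.62030734, -0.1524617 ,  0.26103355]), 'attitude': array([-0.26634187,  0.18273225, -1.16441841])}
plunger_top 0.65 [288.0, 248.6] [ 0.54922621 -0.18864348  0.093     ]
socket 0.81 [104.9, 112.7] [ 0.58374062 -0.05919184  0.085     ]
tcp [279.82707285 264.86281695]
plunger [282.44863575 245.24189311]
socket [106.00167618 114.5150625 ]
```

View pics/w1.png

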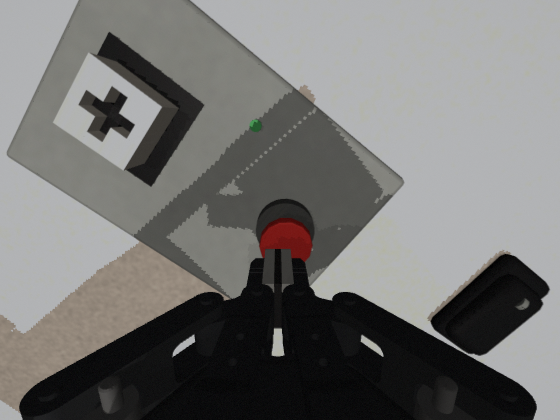

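The wrist picture shows the fingers just above the red plunger (286,240); the socket cross is at (107,112), which agrees with the estimate.

```bash
python3 -m pendant '[[[0,0,-0.2,-1.5,0],[0,0,-0.2,-2.6,0],[0,0,-0.2,-3.2,0],[0,0,-0.2,-3.7,0],[0,0,-0.2,-4.1,0],[0,0,-0.2,-4.2,0],[0,0,-0.2,-4.2,0],[0,0,-0.2,-4.2,0]]]'
```

```text
clock: 3.28
position: [0.5495, -0.1882, 0.081]
tool_rot: [3.08, 0.613, -0.002]
force: [-6.7, -1.2, 11.6]
opening: -0.0
grip_force: 5.6
```

```bash
python3 - <<'E'
from h import *
ci={'fx': 291.03568400887497, 'fy': 291.03568400887497, 'cx': 277.45251352839114, 'cy': 208.38626286293857, 'eye': np.array([ 0.62030734, -0.1524617 ,  0.26103355]), 'attitude': np.array([-0.26634187,  0.18273225, -1.16441841])}
im=cv2.imread('pics/w1.png');g=im.min(2)
m=((g>225)*255).astype(np.uint8); m[:40]=0;m[180:]=0;m[:,:45]=0;m[:,175:]=0
m=cv2.morphologyEx(m,cv2.MORPH_OPEN,np.ones((3,3)))
cs,_=cv2.findContours(m,cv2.RETR_EXTERNAL,cv2.CHAIN_APPROX_NONE);c=max(cs,key=cv2.contourArea)
p=np.array([onplane('w',q,.085,ci)[:2] for q in c[:,0]])*1000
r=cv2.minAreaRect(p.astype(np.float32));print('collar',r)
# dark cross within
k=np.zeros_like(m);cv2.drawContours(k,[cv2.convexHull(c)],-1,255,-1);k=cv2.erode(k,np.ones((5,5)))
y,x=np.nonzero((k>0)&(g<150));P=np.array([onplane('w',q,.085,ci)[:2] for q in zip(x,y)])*1000
print('cross',P.mean(0),cv2.minAreaRect(P.astype(np.float32)),len(P))
s=arm.state();print(s['position'],s['force'])
E
```

```text
Traceback (most recent call last):
ValueError: max() iterable argument is empty
```

```bash
python3 -m pendant '[[[0,0,0,-0.2,0],[0,0,0,-0.2,0],[0,0,0,3,0],[0,0,0,8,0],[0,-1,6,11,0],[0.5,-2,12,12,0],[0.5,-3,18,12,0],[1,-4,24,12,0],[1,-5,30,12,0],[1,-6,34,12,0]]]' ; python3 -m pendant '[[[1,-1,3,0,0],[1,-1,3,0,0]]]'
python3 - <<'E'
from h import *
im=save('wrist','w2.png').astype(int)
ci=arm.camera_info('wrist');s=arm.state();print(s['clock'],s['position'],s['tool_rot'])
for d in arm.spot_point('wrist','head')[:4]: print(d['conf'],d['location'],onplane('wrist',d['location'],.045,ci))
print(proj('wrist',[.479,.219,.087],ci))
from PIL import Image
E
python3 - <<'E'
import cv2
g=cv2.imread('pics/w1.png')[112-50:112+50:12,60:160:8].min(2);print(g)
E
```

```text
clock: 4.53
position: [0.4893, 0.1556, 0.1992]
tool_rot: [-3.08, -0.616, -0.001]
force: [-0.2, 0.7, -0.3]
opening: 0.998
grip_force: 0.0
clock: 4.78
position: [0.4791, 0.1848, 0.199]
tool_rot: [-3.079, -0.619, 0.0]
force: [0.7, -0.1, -0.5]
opening: 0.999
grip_force: 0.0
4.825 [0.47971478 0.18355683 0.19905633] [3.08043549e+00 6.16535795e-01 6.74056732e-05]
0.93 [251.1, 182.0] [0.48046148 0.21507674 0.045     ]
0.82 [261.1, 260.3] [0.40077273 0.17226164 0.045     ]
0.77 [171.7, 137.6] [0.49200847 0.30384883 0.045     ]
0.72 [339.6, 185.0] [0.51291525 0.12901067 0.045     ]
[242.3499536 191.6863878]
[[120 122 123 175 177 177  65  62  13  28  28  40 122]
 [120 120 129 177 178 177 179 177  61  63  25  29  31]
 [121 123 177 177 178 178 178 178 178 178  63  63  17]
 [120 173 177  51  52 175  52  51  25 178 177 178  62]
 [172 177 177 177  64  21  26  27 177 178 178 178 178]
 [177 177 178 176  67  52  23  29  26 148 177 179  51]
 [123 120 176 178  81  63 175 177  63 177 179  53  51]
 [124 123 122 121 177 176 177 178 178 177  53  53  23]
 [126 124 122 121 124 123 178 178 176  52  52  25  25]]
```

View pics/w2.png

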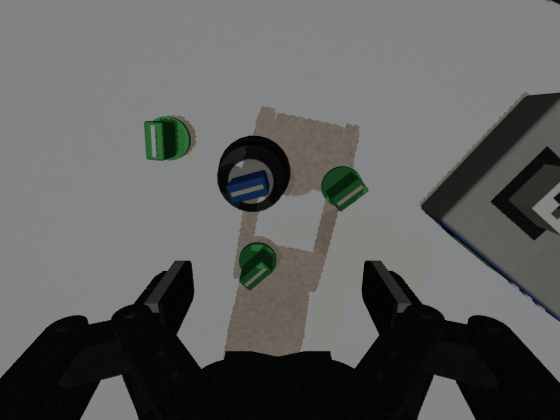

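The wrist picture shows the blue head at (248,188) with its white stripe running roughly left to right. Green look-alikes sit at (345,190), (257,265) and (167,140). This wrist view confirms which one is the target.

```bash
cat >> h.py <<'E'
def world(xy,z,ci): return np.array([onplane('w',q,z,ci)[:2] for q in xy])*1000
def axis(P):
    w,v=np.linalg.eigh(np.cov(P.T)); a=v[:,1]; return P.mean(0),np.degrees(np.arctan2(a[1],a[0]))%180,np.sqrt(w)
E
python3 - <<'E'
from h import *
ci=arm.camera_info('wrist')
im=cv2.imread('pics/w2.png').astype(int);B,G,Rr=im[...,0],im[...,1],im[...,2]
k=np.zeros(B.shape,np.uint8);k[165:210,222:275]=1
blue=((B>Rr+50)&(k>0)).astype(np.uint8)
hull=np.zeros_like(blue);cv2.drawContours(hull,[cv2.convexHull(cv2.findNonZero(blue))],-1,1,-1)
hull=cv2.erode(hull,np.ones((3,3)))
y,x=np.nonzero((Rr>110)&(hull>0));P=world(zip(x,y),.087,ci);print('stripe',len(x),axis(P),cv2.minAreaRect(P.astype(np.float32)))
# collar from w1
c1={'fx': 291.03568400887497, 'fy': 291.03568400887497, 'cx': 277.45251352839114, 'cy': 208.38626286293857, 'eye': np.array([ 0.62030734, -0.1524617 ,  0.26103355]), 'attitude': np.array([-0.26634187,  0.18273225, -1.16441841])}
g=cv2.imread('pics/w1.png').min(2);m=((g>150)*255).astype(np.uint8)
n,l,st,_=cv2.connectedComponentsWithStats(m,connectivity=4);i=l[85,90];print(st[i])
c=cv2.convexHull(cv2.findNonZero((l==i).astype(np.uint8)));P=world(c[:,0],.085,c1);print('collar',cv2.minAreaRect(P.astype(np.float32)))
T=R.from_rotvec(arm.state()['tool_rot']).as_matrix();print('tool y deg',np.degrees(np.arctan2(T[1,1],T[0,1]))%180,arm.state()['joint_positions'])
E
```

```text
avg = a.mean(axis, **keepdims_kw)
  ret = um.true_divide(
h.py:15: RuntimeWarning: Degrees of freedom <= 0 for slice
  w,v=np.linalg.eigh(np.cov(P.T)); a=v[:,1]; return P.mean(0),np.degrees(np.arctan2(a[1],a[0]))%180,np.sqrt(w)
  c *= np.true_divide(1, fact)
  c *= np.true_divide(1, fact)
Traceback (most recent call last):
ValueError: not enough values to unpack (expected 2, got 0)

During handling of the above exception, another exception occurred:

Traceback (most recent call last):
  File "h.py", line 15, in axis
    w,v=np.linalg.eigh(np.cov(P.T)); a=v[:,1]; return P.mean(0),np.degrees(np.arctan2(a[1],a[0]))%180,np.sqrt(w)
        ~~~~~~~~~~~~~~^^^^^^^^^^^^^
numpy.linalg.LinAlgError: 0-dimensional array given. Array must be at least two-dimensional
```

```bash
cat > m.py <<'E'
from h import *
def stripe(f,ci,c,z=.087,w=32):
    im=cv2.imread(f).astype(int);B,Rr=im[...,0],im[...,2]
    k=np.zeros(B.shape,bool);k[c[1]-w:c[1]+w,c[0]-w:c[0]+w]=1
    blue=((B>Rr+30)&(B>1.6*Rr)&k).astype(np.uint8)
    blue=cv2.morphologyEx(blue,cv2.MORPH_CLOSE,np.ones((7,7)))
    blue=cv2.erode(blue,np.ones((3,3)))
    y,x=np.nonzero((Rr>75)&(blue>0));print(blue.sum(),len(x))
    P=world(zip(x,y),z,ci);print('stripe',axis(P),cv2.minAreaRect(P.astype(np.float32)))
E
python3 - <<'E'
from m import *
ci=arm.camera_info('wrist')
stripe('pics/w2.png',ci,(248,188))
c1={'fx': 291.03568400887497, 'fy': 291.03568400887497, 'cx': 277.45251352839114, 'cy': 208.38626286293857, 'eye': np.array([ 0.62030734, -0.1524617 ,  0.26103355]), 'attitude': np.array([-0.26634187,  0.18273225, -1.16441841])}
g=cv2.imread('pics/w1.png').min(2);m=((g>150)*255).astype(np.uint8)
n,l,st,_=cv2.connectedComponentsWithStats(m,connectivity=4);i=l[85,90];print(st[i])
c=cv2.convexHull(cv2.findNonZero((l==i).astype(np.uint8)));P=world(c[:,0],.085,c1);print('collar',cv2.minAreaRect(P.astype(np.float32)))
T=R.from_rotvec(arm.state()['tool_rot']).as_matrix();print('tool y deg',np.degrees(np.arctan2(T[1,1],T[0,1]))%180,arm.state()['joint_positions'])
E
```

```text
795 132
stripe (array([482.09940654, 215.03831359]), np.float64(128.09501921741636), array([1.07021187, 8.5823809 ])) ((482.0849914550781, 215.04025268554688), (3.6145668029785156, 29.26422119140625), 38.04454803466797)
[  53   53  108  117 4978]
collar ((583.127685546875, -60.17041015625), (46.06635284423828, 46.06441879272461), 75.25086212158203)
tool y deg 112.54974362561002 [ 1.95323630e-01  1.05941560e-01  1.72643494e+00 -2.48071848e-04
  1.30923505e+00  1.37261684e+00]
```

```bash
python3 -m pendant '[[[1,0,1,0,10.5],[1,0.1,2,0,21],[1,0.2,3.2,0,31.5],[1,0.2,3.2,0,42],[1,0.2,3.2,0,52.5],[1,0.2,3.2,0,63],[0.6,0.2,3.2,-1,73.5],[0.6,0.2,3.2,-3,84],[0.6,0.2,3.2,-5,94.5],[0.6,0.2,3.2,-6.5,105]]]'; python3 -m pendant '[[[0.6,0,0,0,0.5],[0.6,0,0,0,0.5]]]'
python3 - <<'E'
from m import *
save('wrist','w3.png')
ci=arm.camera_info('wrist');s=arm.state();print(s['clock'],s['position'],s['joint_positions'])
p=proj('wrist',[.482,.215,.087],ci);print(p,proj('wrist',s['position'],ci))
T=R.from_rotvec(s['tool_rot']).as_matrix();print('tool y deg',np.degrees(np.arctan2(T[1,1],T[0,1]))%180)
stripe('pics/w3.png',ci,p.astype(int),w=50)
E
```

```text
clock: 6.12
position: [0.4824, 0.2132, 0.1332]
tool_rot: [-1.384, -2.82, 0.001]
force: [0.2, -0.7, -0.7]
opening: 0.601
grip_force: 0.0
clock: 6.38
position: [0.4829, 0.2142, 0.1349]
tool_rot: [1.382, 2.82, 0.001]
force: [0.5, 0.4, 0.3]
opening: 0.599
grip_force: 0.0
6.425 [0.48309283 0.21444453 0.13520238] [ 2.53979517e-01  2.08901432e-01  1.75102735e+00 -5.35327779e-05
  1.17986997e+00 -4.06386281e-01]
[275.54374104 231.23632803] [276.18026122 266.11429292]
tool y deg 37.83737450931402
1253 200
stripe (array([481.15543337, 217.75690829]), np.float64(127.80159198116132), array([0.99158138, 8.65771862])) ((481.28778076171875, 217.6037139892578), (2.85797381401062, 29.18097496032715), 37.759132385253906)
```

View pics/w3.png

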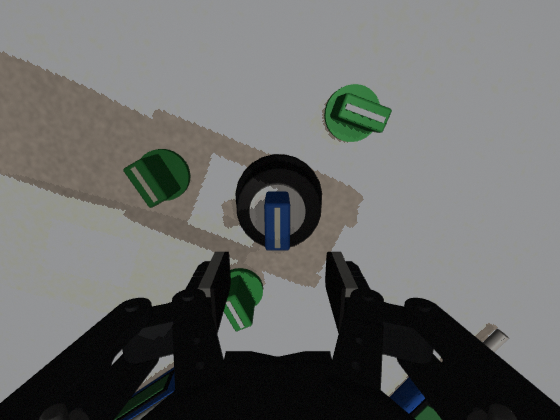

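The wrist picture shows the blue head at (278,222), centred between the pads with its stripe along the image column. The closest green one, at (240,300), is clear of the fingers, so I can grip.

```bash
python3 -m pendant '[[[0.6,-0.15,0.2,-3,0],[0.6,-0.15,0.2,-6,0],[0.6,-0.15,0.2,-7.8,0],[0.6,-0.15,0.2,-7.8,0],[0,-0.15,0.2,-7.8,0],[0,-0.15,0.2,-7.8,0],[0,-0.15,0.2,-7.8,0],[0,-0.15,0.2,-7.8,0]]]'; python3 -m pendant '[[[0,0,0,0,0],[0,0,0,2,0],[0,0,0,5,0],[0,0,0,9,0],[0,0,0,12,0],[0,0,0,12,0]]]'
python3 - <<'E'
from m import *
save('wrist','w4.png')
ci=arm.camera_info('wrist');s=arm.state();print(s['clock'],s['position'],s['opening'],s['grip_force'])
T=R.from_rotvec(s['tool_rot']).as_matrix();print('tool y deg',np.degrees(np.arctan2(T[1,1],T[0,1]))%360)
zt=s['position'][2]-.0565+.087
p=proj('wrist',[s['position'][0],s['position'][1],zt],ci);print(p)
try: stripe('pics/w4.png',ci,p.astype(int),z=zt,w=50)
except Exception as e: print(e)
E
```

```text
clock: 7.42
position: [0.482, 0.2172, 0.0579]
tool_rot: [1.376, 2.821, 0.003]
force: [0.2, -0.1, 6.5]
opening: 0.2
grip_force: 59.9
clock: 8.18
position: [0.4824, 0.2173, 0.1786]
tool_rot: [1.375, 2.82, 0.006]
force: [0.1, 0.1, -3.2]
opening: 0.202
grip_force: 59.0
8.225 [0.48070512 0.21687042 0.17640404] 0.19865522030228647 59.00588572025299
tool y deg 38.005869732478786
[275.95502386 299.37164859]
2000 0
0-dimensional array given. Array must be at least two-dimensional
  avg = a.mean(axis, **keepdims_kw)
  ret = um.true_divide(
h.py:15: RuntimeWarning: Degrees of freedom <= 0 for slice
  w,v=np.linalg.eigh(np.cov(P.T)); a=v[:,1]; return P.mean(0),np.degrees(np.arctan2(a[1],a[0]))%180,np.sqrt(w)
  c *= np.true_divide(1, fact)
  c *= np.true_divide(1, fact)
```

View pics/w4.png

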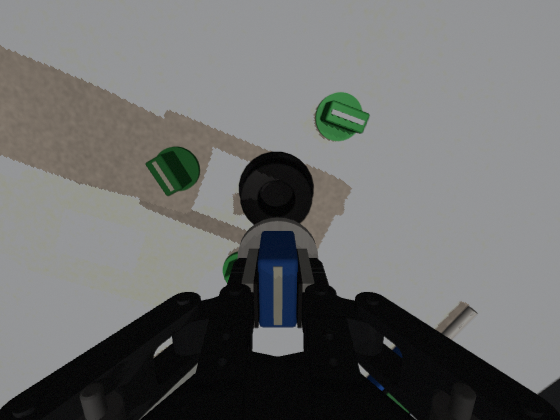

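Picture: the blue head is held square between the fingers (278,280), and the stand is empty at (277,190).

```bash
python3 - <<'E'
from h import *
ci=arm.camera_info('wrist');s=arm.state();t=s['position']
im=cv2.imread('pics/w4.png').astype(int)
col=im[225:345,278];print([tuple(c) for c in col[::6]])
w=(col[:,2]>90)&(col[:,0]<col[:,2]+60);b=(col[:,0]>col[:,2]+25)
rows=np.nonzero(w)[0]+225;print(rows)
br=np.nonzero(b)[0]+225;print(br.min(),br.max())
T=R.from_rotvec(s['tool_rot']).as_matrix()
for r in range(256,332,3):
    q=onplane('w',(278,r),t[2]+.0296,ci)-t; print(r,np.round(T.T@q*1000,1),end=';')
E
```

```text
[(np.int64(90), np.int64(94), np.int64(97)), (np.int64(42), np.int64(21), np.int64(8)), (np.int64(44), np.int64(21), np.int64(9)), (np.int64(42), np.int64(17), np.int64(3)), (np.int64(43), np.int64(19), np.int64(7)), (np.int64(42), np.int64(17), np.int64(5)), (np.int64(75), np.int64(36), np.int64(14)), (np.int64(90), np.int64(104), np.int64(107)), (np.int64(100), np.int64(115), np.int64(119)), (np.int64(91), np.int64(103), np.int64(106)), (np.int64(91), np.int64(103), np.int64(106)), (np.int64(90), np.int64(103), np.int64(105)), (np.int64(89), np.int64(101), np.int64(105)), (np.int64(87), np.int64(99), np.int64(103)), (np.int64(89), np.int64(101), np.int64(105)), (np.int64(89), np.int64(101), np.int64(104)), (np.int64(88), np.int64(101), np.int64(104)), (np.int64(110), np.int64(97), np.int64(90)), (np.int64(150), np.int64(148), np.int64(148)), (np.int64(151), np.int64(148), np.int64(147))]
[225 226 227 228 229 230 267 268 269 270 271 272 273 274 275 276 277 278
 279 280 281 282 283 284 285 286 287 288 289 290 291 292 293 294 295 296
 297 298 299 300 301 302 303 304 305 306 307 308 309 310 311 312 313 314
 315 316 317 318 319 320 321 322 323 324 328 329 330 331 332 333 334 335
 336 337 338 339 340 341 342 343 344]
231 326
256 [ 20.9   0.9 -29.6];259 [ 19.4   0.9 -29.6];262 [ 18.    0.9 -29.6];265 [ 16.6   0.9 -29.6];268 [ 15.1   0.9 -29.6];271 [ 13.7   0.9 -29.6];274 [ 12.2   0.9 -29.6];277 [ 10.7   0.9 -29.6];280 [  9.2   0.9 -29.6];283 [  7.7   0.9 -29.6];286 [  6.2   0.9 -29.6];289 [  4.7   0.9 -29.6];292 [  3.2   0.9 -29.6];295 [  1.6   0.9 -29.6];298 [  0.1   0.9 -29.6];301 [ -1.5   0.9 -29.6];304 [ -3.1   0.9 -29.6];307 [ -4.6   0.9 -29.6];310 [ -6.2   0.9 -29.6];313 [ -7.9   1.  -29.6];316 [ -9.5   1.  -29.6];319 [-11.1   1.  -29.6];322 [-12.8   1.  -29.6];325 [-14.4   1.  -29.6];328 [-16.1   1.  -29.6];331 [-17.8   1.  -29.6];
```

```bash
python3 -m pendant '[[[0,2,-4,0,6],[0,4,-8,0,12],[0,6,-12,0,18],[0,8,-16,0,24],[0,10,-20,0,30],[0,12,-24,0,37.2],[0,15,-29,0,37.2],[0,15,-29,0,37.2],[0,15,-29,0,37.2]]]'
cat > c.py <<'E'
from h import *
import sys
f=sys.argv[1]; save('wrist',f)
ci=arm.camera_info('wrist');s=arm.state();t=s['position'];print(s['clock'],t,s['opening'],s['grip_force'])
T=R.from_rotvec(s['tool_rot']).as_matrix();print('tool y deg',np.degrees(np.arctan2(T[1,1],T[0,1]))%360,'tilt',T[2,2])
p=proj('wrist',[.583,-.06,.085],ci);print('expected',p)
m=(cv2.imread('pics/'+f).min(2)>150).astype(np.uint8)
n,l,st,ce=cv2.connectedComponentsWithStats(m,connectivity=4)
for i in range(1,n):
    x,y,w,h,a=st[i]
    if a>1500 and abs(x+w/2-p[0])<25 and abs(y+h/2-p[1])<25:
        c=cv2.convexHull(cv2.findNonZero((l==i).astype(np.uint8)));P=world(c[:,0],.085,ci);r=cv2.minAreaRect(P.astype(np.float32));print('collar',r,'debias',np.array(r[0])-(T[:2,:2]@[1.,1.2]))
E
python3 c.py w5.png
```

```text
clock: 9.35
position: [0.6287, -0.0727, 0.1732]
tool_rot: [-0.405, -3.11, -0.002]
force: [-0.2, 0.4, -1.7]
opening: 0.2
grip_force: 59.0
9.4 [ 0.62882209 -0.07213381  0.17381881] 0.20370937440819062 58.99224936962128
tool y deg 75.2238760546634 tilt -0.9999883168087342
expected [275.68165268 156.93389457]
collar ((582.6939697265625, -57.82595443725586), (45.594627380371094, 45.254737854003906), 75.2150650024414) debias [583.35483746 -59.2413078 ]
```

View pics/w5.png

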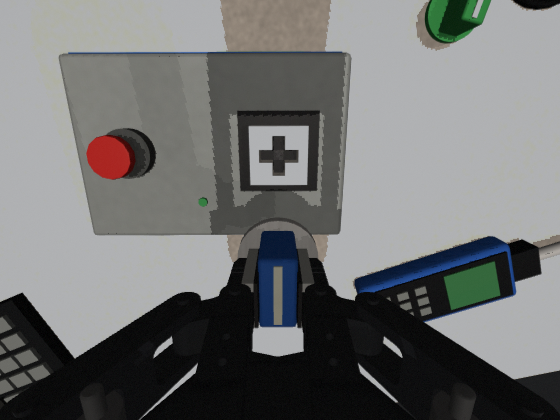

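The wrist picture shows the dock square to the tool: cross at (278,155), collar aligned, and the head stripe in the same column (278). I'll move over the socket.

```bash
python3 -m pendant '[[[0,-2.5,0.7,0,0],[0,-4.6,1.3,0,0],[0,-4.6,1.3,-2.5,0],[0,-4.6,1.3,-5,0],[0,-4.6,1.3,-5,0],[0,-4.6,1.3,-5,0],[0,-4.6,1.3,-5,0]]]'; python3 - <<'E'
from h import *
for i in range(4):
    arm.camera('wrist');s=arm.state();T=R.from_rotvec(s['tool_rot']).as_matrix();print(s['position'],s['force'],s['joint_positions'][5],np.degrees(np.arctan2(T[1,1],T[0,1])))
E
```

```text
clock: 10.28
position: [0.5856, -0.0601, 0.1278]
tool_rot: [0.403, 3.113, -0.0]
force: [0.3, 0.3, -1.4]
opening: 0.199
grip_force: 59.1
[ 0.58557251 -0.06023152  0.12774407] [-0.50115575 -0.1425075  -2.21465715] -1.5623757067070783 75.22393876506332
[ 0.58541926 -0.06031059  0.12751058] [-0.51967071 -0.54949069 -1.58482706] -1.5623889066890844 75.21414446859173
[ 0.58524253 -0.06034165  0.12728522] [ 0.41837373  0.22637315 -2.51392462] -1.5623879792563846 75.20697698102428
[ 0.58506624 -0.06037882  0.12704865] [ 0.90933254 -0.61607503 -2.37595779] -1.5624249597211493 75.20067523777227
```

```bash
python3 -m pendant '[[[0,-0.1,0.1,-0.4,0],[0,-0.1,0.1,-0.4,0],[0,-0.1,0.1,-0.4,0],[0,-0.1,0.1,-0.4,0],[0,-0.1,0.1,-0.4,0],[0,-0.1,0.1,-0.4,0],[0,-0.1,0.1,-0.4,0]]]'; python3 - <<'E'
from h import *
save('side','s1.png');im=cv2.imread('pics/s1.png');cv2.imwrite('pics/s1c.png',cv2.resize(im[140:220,275:375],(750,600),interpolation=cv2.INTER_CUBIC))
E
```

```text
clock: 11.35
position: [0.5836, -0.0592, 0.1223]
tool_rot: [0.405, 3.115, 0.0]
force: [0.7, 0.7, -2.1]
opening: 0.2
grip_force: 59.1
```

View pics/s1c.png

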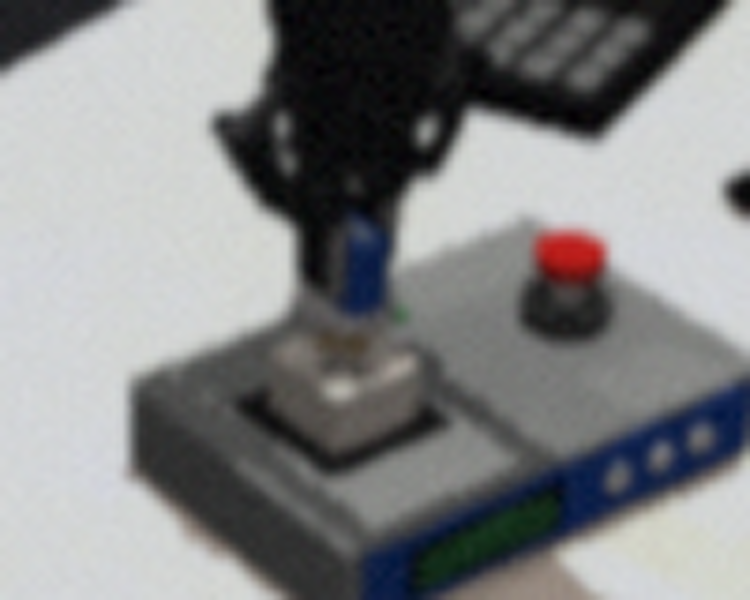

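The crop shows the brass stem above the socket mouth at (345,350), with the plunger back up. I'll descend in stages and watch the force.

```bash
python3 -m pendant '[[[0,0,0,-0.4,0],[0,0,0,-0.8,0],[0,0,0,-1.1,0],[0,0,0,-1.3,0],[0,0,0,-1.3,0],[0,0,0,-1.3,0]]]'
```

```text
clock: 12.15
position: [0.5837, -0.0593, 0.1094]
tool_rot: [0.404, 3.115, -0.0]
force: [-0.3, 0.6, -2.8]
opening: 0.197
grip_force: 59.1
```

Entered 4 mm with no contact force.

```bash
python3 -m pendant '[[[0,0,0,-0.3,0],[0,0,0,-0.5,0],[0,0,0,-0.7,0],[0,0,0,-0.9,0],[0,0,0,-0.9,0],[0,0,0,-0.9,0]]]'
```

```text
clock: 12.9
position: [0.5836, -0.0592, 0.1006]
tool_rot: [0.404, 3.115, -0.0]
force: [-2.3, 0.6, 3.5]
opening: 0.197
grip_force: 59.6
```

```bash
python3 -m pendant '[[[0,0,0,-0.2,0],[0,0,0,-0.3,0],[0,0,0,-0.4,0],[0,0,0,-0.4,0],[0,0,0,-0.4,0],[0,0,0,-0.4,0]]]'
```

```text
clock: 13.65
position: [0.5837, -0.0592, 0.0979]
tool_rot: [0.404, 3.115, -0.0]
force: [-5.6, 1.4, 11.6]
opening: 0.197
grip_force: 61.2
```

```bash
python3 -m pendant '[[[0,0,0,-0.1,0],[0,0,0,-0.2,0],[0,0,0,-0.2,0],[0,0,0,-0.2,0],[0,0,0,-0.2,0],[0,0,0,-0.2,0]]]'; python3 - <<'E'
from h import *
save('side','s2.png');im=cv2.imread('pics/s2.png');cv2.imwrite('pics/s2c.png',cv2.resize(im[150:210,285:365],(800,600),interpolation=cv2.INTER_CUBIC))
E
```

```text
clock: 14.4
position: [0.5838, -0.0592, 0.0979]
tool_rot: [0.404, 3.115, -0.001]
force: [-11.1, 1.4, 20.8]
opening: 0.204
grip_force: 62.6
```

View pics/s2c.png

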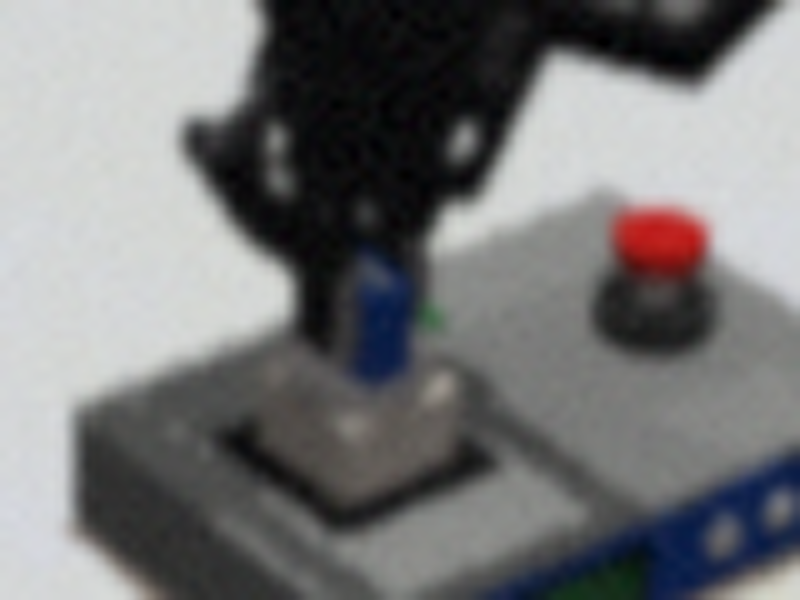

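The flange lies flat on the collar at (355,395). Height no longer changes (0.0979 m) while the force has risen to 21 N, so it is at the stop. The plunger is up.

```bash
python3 -c "
from workcell import arm
print(arm.hand_in())"
```

```text
the job is handed in; nothing more can be done
None
```

I zeroed the dock with the plunger and handed the job in at about 14.4 s, with the head meshed in the socket and still held pressed on the collar; the hand-in returned no verdict.

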